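# Find the sample canister that balances the reference

### The arm

A 6-joint arm with a two-finger parallel gripper is mounted at the origin on the work surface. World frame = base frame: x ahead of the robot, y to its left, z up, the work surface at z = 0. Lengths are in mm, angles in rad, forces in N, time in s.
With the tool pointing down it reaches from about 300 to 750 mm from the base axis. Payload 8.5 kg.
Tool frame: the origin (TCP) lies midway between the tips of the shut fingers; the grasp point (between the pads) lies 19 mm behind it; z points along the fingers, x is the direction in which the jaws open and shut, and the axes are right-handed (so a half turn about z gives the same grasp; the last joint's range is limited). The gripper opens to 85 mm and grips with 20 to 120 N. Pads are 22 mm wide; open, the fingers measure 114 mm over their backs; the gripper's body (76 mm by 85 mm) begins 54 mm behind the grasp point. The pads swing forward as they close: fully open they stand 13 mm farther back than shut.
Start: joints at [0.98, 0.381, 1.297, -0, 1.464, -0.215], TCP at [201.849, 511.603, 231.322] pointing down, gripper open.
Joint ranges: [-3.11, 3.11], [-0.89, 2.33], [0.22, 2.48], [-1.42, 4.56], [0.17, 2.85], [-2.88, 2.88]. Speed limits (rad/s): [2.39, 2.39, 3.14, 3.14, 3.14, 3.14].

### API

Orientations are given as a unit quaternion [x, y, z, w].
In Python, from cell import manip, optics, finder gives the robot as it stands. The module is installed in compiled form; this text tells all that it offers.
- The arm moves only by the shell command python3 -m jog 'ROWS' [FORCE]. ROWS is JSON, a list of rows, each a list of 3 entries, a list of its own where there are three numbers: the shift along the tool's x, y, z normalised to -1 to 1, where 1 is 20 cm, then the turn, a rotation vector about the tool's x, y, z normalised to -1 to 1, where 1 is 180 degrees, then the gripper command: -1 is fully open, 1 is shut, values between are in proportion. In form: [[[tx, ty, tz], [rx, ry, rz], grip], ...]. A call has exactly 8 rows; each row is the pose to reach, as a shift and turn from the pose commanded when the call began, along the tool's axes at that moment, turning the shorter way round; what a row does not reach only later rows make up. A row lasts 1/8 s, in which the tool goes at most 62.5 mm and 10.7 degrees, less where a joint would pass 70% of its speed; a pose out of reach is approached as far as the arm can. A call with a number of a shift or a turn outside -1 to 1 is refused whole. A call with a gripper value outside its range is refused whole. The fingers move at their own pace and stop on an object; FORCE is the grip in N (left out, the last holds). Time passes only in rows, so rows that repeat a pose let the fingers close, or fill a call up. It gives the time, the measured TCP pose, the force and the opening at its end, in the units of the state.
- manip.state(): the state, without advancing time (a new reading comes with each control period).
- optics.grab_frame(name): name is "scene" or "top" or "wrist"; returns a dict with "image" (384x512x3 uint8, red, green, blue), "camera_matrix" (3x3 intrinsics, pixels), "dist_coeffs" ([k1, k2, p1, p2, k3] as OpenCV has them; the pictures are not rectified), "extrinsics" (4x4, takes a point from camera to world coordinates). Camera axes: x right, y up, looking along -z (the intrinsics and any distortion apply to the point x, -y, -z); pixel columns grow to the right and rows downward; lengths in mm; the calibration is good to about 2 mm. A picture is of the moment at which its call begins. There is no depth.
- manip.job_done(): hands the job in, once; it reports no verdict.
Trained networks look in the newest picture that a camera, given by its name, has taken for a name from the list of things; names that differ only in an ending like _2 or _b are one class to them, and where a whole thing is asked for, a point or a joint stands for the part that bears it (a point fixed in the world has none). Each returns a list of dicts, best first, with "conf" (0 to 1); they miss things now and then, are a little off and sometimes report something else, mostly with a low value. They report only what shows in the picture. A call takes as long as a camera call.
- finder.boxes_of(query, camera): "at" ([column, row] in pixels, amid what is visible of it).
- finder.pinpoint(query, camera): "at" ([column, row] in pixels: a listed point, or the origin of a listed thing).
The state is a dict: "time": time; "joint_positions": joint angles; "qvel": joint speeds; "joint_torque": joint torques, N m; "position": TCP position; "orientation": TCP orientation; "force": force on the tool from outside, world axes, zero at the start; "torque": the same for the moment, N m; "finger_gap": finger opening in mm.
Only numpy, scipy, OpenCV 4.12 (cv2) and the standard library are available. Lean on these libraries where they do the work, as an engineer would, in place of code of your own. Each camera call takes 0.05 s, during which the arm holds its last target. There are 200 camera calls.

### The job

On the two-pan balance a brass reference weight stands in one pan; find which of the two look-alike steel canisters balances it by standing a canister in the round recess of the empty pan's black locating plate (its position along the pan is only roughly known, so feel for the recess with a light touch and never load the pan with more than 20 N), letting go and reading the beam. Weigh before you store: leave the matching canister seated in the recess with the beam level, and stand the other one, too heavy or too light, fully down in the pocket of the grey storage block. Leave the reference weight on its pan, and do not shove the glass beaker or the amber bottle.

Things in the scene. Friction and masses are not known exactly. Their poses are not given: they have to be found in the camera images.
- canister_a_mid (a point): centre (half-way up, 45 mm above the underside) of one upright steel canister: a cylinder 44 mm in diameter and 90 mm tall with a shallow groove below its lid and a 3 mm bevel round its foot; z up. 0.25 to 0.45 kg, smooth, so grip it firmly; its twin looks the same but weighs about 120 g more or less.
- canister_b_mid (a point): centre of the other, identical-looking steel canister (44 mm diameter, 90 mm tall); z up. One of the two weighs the same as the reference weight on the balance.
- canister_a: the same canister as canister_a_mid; origin at the centre of its underside, z up.
- canister_b: the same canister as canister_b_mid; origin at the centre of its underside, z up.
- balance: two-pan balance, fixed, white base 120 x 340 x 45 mm; origin at the centre of its underside, y along the beam towards the pan that holds the reference weight, z up. The pans are centred 130 mm to either side, stay level and ride 10 mm up and down, oil-damped (settling in 2 to 3 s). In the middle stands a dial post with a needle, up to 175 mm high.
- pan_top (a point): centre of the upper face of the empty steel pan (100 x 125 mm), on the balance's -y side; axes as the balance. It moves with the pan: 92 mm above the bench when level, 102 mm at the start. On the pan is clamped a black locating plate, 84 x 96 mm, 12 mm thick, with a 47 mm round through hole, bevelled 1.5 mm; the canister stands in this hole, on the steel.
- pan_free: the empty pan with its plate; origin 30 mm below pan_top. The hole is centred along x, but along y it lies anywhere up to 14 mm either side; this is not measured. Pressed by a canister lying on the plate, the pan gives way at 3 to 4.5 N, for 20 mm from the start; once the hole comes under it, the pan rises round the canister and the force goes. It must never bear over 20 N.
- pan_ref: the other, plain pan, on the balance's +y side; origin 30 mm below its upper face. On it stands the brass reference weight, 48 mm in diameter and 64 mm tall, with a knob. A second, spare brass weight, elsewhere on the bench on a white stirrer, plays no part.
- beam (a joint): tilt of the beam in rad: 0 level, negative (to -0.077) the reference is heavier and its pan is down, positive (to 0.077) the canister is heavier and the canister's pan is down. Matching weights come to rest within 0.01 of level, the wrong canister drives it to one end. Starts at -0.077.
- block: grey storage block, 72 x 72 x 35 mm, fixed; origin at the centre of its underside. In its middle, from above, a round pocket 49 mm in diameter and 25 mm deep (floor 10 mm above the bench), with a 2 mm bevel.
- beaker: glass beaker, 60 mm in diameter, 85 mm tall; origin at the centre of its underside. A bystander.
- bottle: amber glass bottle with a blue cap, 56 mm in diameter, 150 mm tall; origin at the centre of its underside. A bystander.

How it is judged:
By the outcome, as a careful person would: the job done as asked, in the order asked, and still so for the second after the job is handed in, with the robot touching nothing.
It also fails if it takes over 72 s, if anything falls off the work surface, if the arm or the gripper's body presses on something with over 40 N, if the wrist force passes 120 N, or if a joint passes its speed limit or range.

## Working session

There is one attempt and no reset: what is moved stays moved. The work goes in short steps, Python scripts to look and compute and a shell command to move; the robot and the scene stay as the last step left them, time stands still between calls to the robot, and variables do not carry over. Pictures are saved under pics/ and viewed, about 8 in all and at most 12, crops included, and the job is handed in when it is done.

```bash
mkdir -p pics
cat > h.py <<'E'
import numpy as np, cv2
from cell import manip, optics, finder
from scipy.spatial.transform import Rotation as R
def ray(f,px):
    u=cv2.undistortPoints(np.array([[px]],float),np.array(f["camera_matrix"]),np.array(f["dist_coeffs"]))[0,0]
    E=np.array(f["extrinsics"]); d=E[:3,:3]@np.array([u[0],-u[1],-1]); return E[:3,3],d
def at_z(f,px,z):
    o,d=ray(f,px); return o+d*(z-o[2])/d[2]
def proj(f,p):
    E=np.array(f["extrinsics"]); c=E[:3,:3].T@(np.array(p,float)-E[:3,3])
    return cv2.projectPoints(np.array([[c[0],-c[1],-c[2]]]),np.zeros(3),np.zeros(3),np.array(f["camera_matrix"]),np.array(f["dist_coeffs"]))[0][0,0]
def save(f,n): cv2.imwrite("pics/"+n,cv2.cvtColor(f["image"],cv2.COLOR_RGB2BGR))
def tri(f1,p1,f2,p2):
    (a,d),(b,e)=ray(f1,p1),ray(f2,p2); d=d/np.linalg.norm(d);e=e/np.linalg.norm(e)
    s=np.linalg.lstsq(np.c_[d,-e],b-a,rcond=None)[0]; q,r=a+s[0]*d,b+s[1]*e
    return (q+r)/2,np.linalg.norm(q-r)
E
python3 - <<'E'
from h import *
np.set_printoptions(precision=1,suppress=True)
s=manip.state(); print(s["position"],R.from_quat(s["orientation"]).as_matrix(),s["time"])
F={n:optics.grab_frame(n) for n in("top","scene")}
cv2.imwrite("pics/a.png",cv2.cvtColor(np.hstack([F["top"]["image"],F["scene"]["image"]])[:, :],cv2.COLOR_RGB2BGR))
save(F["top"],"top.png");save(F["scene"],"scene.png")
Z=dict(canister_a_mid=45,pan_top=102,balance=0,block=0,beaker=0,bottle=0,pan_ref=52,pan_free=72)
for q,z in Z.items():
  for n in F:
    for d in finder.pinpoint(q,n)[:3]:
      print(q,n,round(d["conf"],2),np.round(d["at"],1),at_z(F[n],d["at"],z))
E
```

```text
[201.7 511.4 230.7] [[ 0.4  0.9 -0. ]
 [ 0.9 -0.4 -0. ]
 [-0.  -0.  -1. ]] 0.0
canister_a_mid top 0.89 [115.3 233.3] [409.1 277.2  45. ]
canister_a_mid scene 0.61 [346.1 138. ] [407.3 286.1  45. ]
pan_top top 0.85 [325.4 149.4] [ 625.6 -146.   102. ]
pan_top scene 0.71 [234.3 225.6] [ 620.9 -135.6  102. ]
balance top 0.75 [258.8 152.1] [634.2  -6.8   0. ]
balance scene 0.58 [294.5 244. ] [631.7 -11.3   0. ]
balance scene 0.37 [107.2 224.1] [ 379.6 -343.2    0. ]
balance scene 0.29 [231.5 227.4] [ 523.7 -104.5    0. ]
block top 0.62 [268.1 239.5] [438.5 -48.8   0. ]
block scene 0.61 [235.4 198.1] [438.2 -55.3   0. ]
beaker top 0.88 [180.9 246.4] [401.8 139.8   0. ]
beaker scene 0.69 [298.9 165.2] [398.4 145.9   0. ]
beaker scene 0.38 [232.9 241.2] [ 562.6 -119.1    0. ]
bottle top 0.74 [311.7 264. ] [ 395.3 -149.1    0. ]
bottle scene 0.65 [187.1 203. ] [ 398.9 -161.5    0. ]
pan_ref top 0.68 [201.7 136.3] [641.2 119.9  52. ]
pan_ref top 0.66 [398.1 277. ] [ 382.5 -327.8   52. ]
pan_ref top 0.16 [258.2 150.9] [621.5  -6.6  52. ]
pan_ref scene 0.77 [351.5 204.2] [634.1 125.7  52. ]
pan_ref scene 0.22 [236.4 239.4] [ 608.6 -129.1   52. ]
pan_free top 0.58 [320.6 152.2] [ 627.7 -139.6   72. ]
pan_free scene 0.82 [237. 240.] [ 628.7 -135.9   72. ]
```

View pics/top.png

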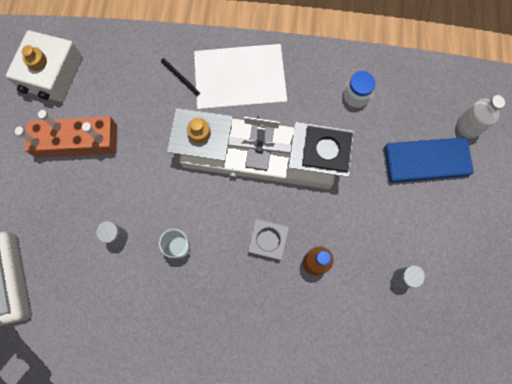

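View pics/scene.png

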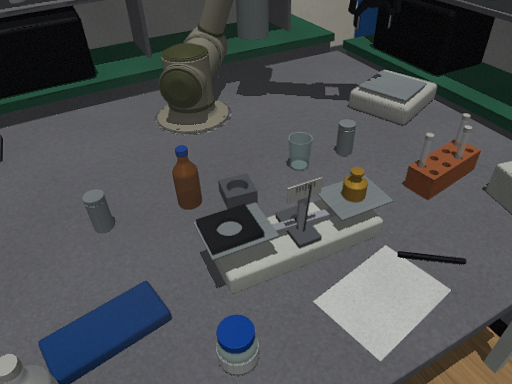

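Top view: canister A's lid is at (108,232), B's lid at (413,277), the beaker at (175,244), the bottle at (319,261), the block pocket at (268,240), and the black plate with its hole at (328,149). The brass reference weight is at (199,130). The network missed B, so I'll compute its position from my own pixels.

```bash
cat >> h.py <<'E'
np.set_printoptions(precision=3,suppress=True)
def go(x,y,z,xdir=None):
    "rows (normalised shift, turn) from the measured pose to a tool-down pose with jaw axis along xdir (deg)"
    s=manip.state(); M=R.from_quat(s["orientation"]); p=np.array(s["position"])
    sh=M.inv().apply(np.array([x,y,z])-p)/200
    if xdir is None: rv=np.zeros(3)
    else:
        best=None
        for a in (xdir,xdir+180):
            a=np.radians(a); X=np.array([np.cos(a),np.sin(a),0]); Z=np.array([0,0,-1.]); T=R.from_matrix(np.c_[X,np.cross(Z,X),Z])
            r=(M.inv()*T).as_rotvec()/np.pi
            if best is None or np.linalg.norm(r)<np.linalg.norm(best): best=r
        rv=best
    print("shift",sh,"turn",rv)
def st():
    s=manip.state(); M=R.from_quat(s["orientation"]).as_matrix()
    print("t",s["time"],"pos",np.array(s["position"]),"xdir",np.degrees(np.arctan2(M[1,0],M[0,0])).round(2),"zz",M[:,2],"F",np.array(s["force"]),"gap",s["finger_gap"],"j",np.array(s["joint_positions"]))
E
python3 - <<'E'
from h import *
F={n:optics.grab_frame(n) for n in("top","scene")}
for q in("canister_a","canister_b_mid"):
  for n in F: print(q,n,[(round(d["conf"],2),d["at"]) for d in finder.boxes_of(q,n)[:4]])
print("A lid",at_z(F["top"],(107.5,232),90)); print("B lid",at_z(F["top"],(414,276.5),90), "B mid scene",at_z(F["scene"],(99,213),45))
print("hole", at_z(F["top"],(328,149),114),at_z(F["scene"],(229.5,229),114))
print("block", at_z(F["top"],(268,240),35),at_z(F["scene"],(237,187),35))
st(); go(409,282,210,90)
E
```

```text
canister_a top [(0.83, [408.6, 277.3]), (0.82, [113.5, 234.2])]
canister_a scene [(0.81, [100.7, 210.3]), (0.61, [342.7, 136.7])]
canister_b_mid top [(0.81, [410.0, 277.6])]
canister_b_mid scene [(0.83, [97.0, 213.2])]
A lid [405.822 280.423  90.   ]
B lid [ 384.152 -350.125   90.   ] B mid scene [ 390.252 -350.754   45.   ]
hole [ 623.311 -149.888  114.   ] [ 636.213 -151.132  114.   ]
block [433.515 -48.324  35.   ] [442.935 -51.027  35.   ]
t 1.2 pos [201.847 511.588 231.313] xdir 68.47 zz [-0. -0. -1.] F [ 0.97  -0.536  0.031] gap 85.28601449480905 j [ 0.98   0.381  1.297 -0.     1.464 -0.215]
shift [-0.688  1.385  0.107] turn [-0.    0.   -0.12]
```

```bash
python3 -m jog '[[[-0.2,0.4,0],[0,0,-0.06],-1],[[-0.4,0.8,0],[0,0,-0.12],-1],[[-0.5,1,0],[0,0,-0.12],-1],[[-0.5,1,0],[0,0,-0.12],-1],[[-0.5,1,0],[0,0,-0.12],-1],[[-0.5,1,0],[0,0,-0.12],-1],[[-0.5,1,0],[0,0,-0.12],-1],[[-0.5,1,0],[0,0,-0.12],-1]]' 80
python3 - <<'E'
from h import *
f=optics.grab_frame("wrist"); save(f,"w1.png"); st(); go(407,282,210,90)
for q in("canister_a_mid",):
  for d in finder.pinpoint(q,"wrist")[:2]: print(q,d["conf"],d["at"],at_z(f,d["at"],45))
for d in finder.boxes_of("canister_a","wrist")[:2]: print(d)
print(proj(f,(407,282,90)))
E
```

```text
time: 2.2
position: [350.6, 345.8, 231.3]
orientation: [0.706, 0.708, -0.0, -0.0]
force: [0.1, 0.6, -0.5]
finger_gap: 85.3
t 2.25 pos [350.634 345.756 231.317] xdir 90.15 zz [-0.  0. -1.] F [-0.481 -0.492  0.353] gap 85.4431733623615 j [ 0.537  0.28   1.451  0.     1.411 -1.036]
shift [-0.32   0.281  0.107] turn [-0.    -0.     0.001]
canister_a_mid 0.86 [204.1, 213.7] [404.002 280.905  45.   ]
{'at': [203.3, 224.4], 'conf': 0.75}
[198.043 230.531]
```

View pics/w1.png

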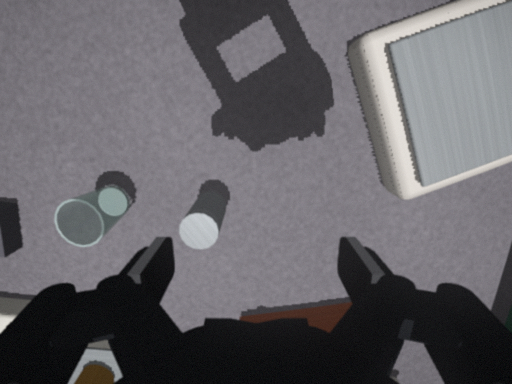

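The lid is at (199,231), which agrees with the estimate of (406,281).

```bash
python3 -m jog '[[[-0.16,0.14,0.15],[0,0,0],-1],[[-0.324,0.277,0.3],[0,0,0],-1],[[-0.324,0.277,0.4],[0,0,0],-1],[[-0.324,0.277,0.65],[0,0,0],-1],[[-0.324,0.277,0.9],[0,0,0],-1],[[-0.324,0.277,0.995],[0,0,0],-1],[[-0.324,0.277,0.995],[0,0,0],1],[[-0.324,0.277,0.995],[0,0,0],1]]' 80
python3 -m jog '[[[0,0,0],[0,0,0],1],[[0,0,0],[0,0,0],1],[[0,0,0],[0,0,0],1],[[0,0,0],[0,0,0],1],[[0,0,-0.05],[0,0,0],1],[[0,0,-0.3],[0,0,0],1],[[0,0,-0.6],[0,0,0],1],[[0,0,-0.9],[0,0,0],1]]' 80
python3 - <<'E'
from h import *
st(); go(560,130,230,90)
E
```

```text
time: 3.35
position: [407.2, 280.8, 33.3]
orientation: [0.707, 0.708, 0.001, 0.0]
force: [0.6, -0.4, -0.1]
finger_gap: 51.5
time: 4.35
position: [405.9, 280.2, 214.8]
orientation: [0.707, 0.708, -0.0, -0.0]
force: [1.5, 0.3, -4.7]
finger_gap: 42.2
t 4.35 pos [405.947 280.18  214.829] xdir 90.07 zz [-0. -0. -1.] F [ 1.474  0.305 -4.651] gap 42.23060278498442 j [ 0.364  0.295  1.479 -0.     1.368 -1.208]
shift [-0.752  0.769 -0.076] turn [-0.  0.  0.]
```

Run:
```python
from h import *
f=optics.grab_frame("wrist"); E=np.array(f["extrinsics"]); print(E); print(f["camera_matrix"])
p=np.array(manip.state()["position"])
for tx,z in((600,240),(640,260),(660,260),(680,280)):
    g=dict(f); G=E.copy(); G[:3,3]+=np.array([tx,-150,z])-p; g["extrinsics"]=G
    print(tx,z,proj(g,(625,-150,114)),proj(g,(585,-200,114)),proj(g,(675,-90,114)), "can bottom",proj(g,(tx,-150,z-32)))
```

```text
[[ -0.001  -0.961  -0.276 336.404]
 [  1.     -0.001   0.    279.819]
 [ -0.     -0.276   0.961 356.963]
 [  0.      0.      0.      1.   ]]
[[279.103   0.    255.583]
 [  0.    279.103 191.979]
 [  0.      0.      1.   ]]
600 240 [257.132 213.586] [204.856 174.133] [314.254 258.327] can bottom [257.935 228.279]
640 260 [257.125 169.936] [206.54  130.155] [312.873 215.792] can bottom [257.935 228.279]
660 260 [257.169 150.358] [205.675 109.216] [313.985 198.011] can bottom [257.935 228.279]
680 280 [257.114 128.895] [208.257  89.24 ] [311.404 175.309] can bottom [257.935 228.279]
```

```bash
python3 -m jog '[[[-0.2,0.12,-0.1],[0,0,0],1],[[-0.4,0.24,-0.225],[0,0,0],1],[[-0.6,0.36,-0.225],[0,0,0],1],[[-0.8,0.48,-0.225],[0,0,0],1],[[-1,0.6,-0.225],[0,0,0],1],[[-1,0.6,-0.225],[0,0,0],1],[[-1,0.6,-0.225],[0,0,0],1],[[-1,0.6,-0.225],[0,0,0],1]]'
python3 -m jog '[[[-0.2,0.13,0],[0,0,0],1],[[-0.4,0.26,0],[0,0,0],1],[[-0.6,0.4,0],[0,0,0],1],[[-0.8,0.54,0],[0,0,0],1],[[-1,0.67,0],[0,0,0],1],[[-1,0.67,0],[0,0,0],1],[[-1,0.67,0],[0,0,0],1],[[-1,0.67,0],[0,0,0],1]]'
python3 - <<'E'
from h import *
f=optics.grab_frame("wrist"); cv2.imwrite("pics/w2.png",cv2.cvtColor(cv2.resize(f["image"][60:260,150:400],None,fx=3,fy=3,interpolation=cv2.INTER_CUBIC),cv2.COLOR_RGB2BGR)); st()
for q,z in(("pan_top",102),("pan_free",72),("balance",0)):
  for d in finder.pinpoint(q,"wrist")[:2]: print(q,d["conf"],d["at"],at_z(f,d["at"],z))
E
```

```text
time: 5.4
position: [526.3, 81.5, 257.5]
orientation: [0.706, 0.708, 0.0, -0.0]
force: [-0.6, 0.2, -4.3]
finger_gap: 42.5
time: 6.4
position: [660.9, -117.8, 257.9]
orientation: [0.706, 0.708, 0.0, 0.0]
force: [-1.0, -0.0, -3.6]
finger_gap: 42.3
t 6.45 pos [ 660.875 -117.945  257.906] xdir 90.16 zz [ 0. -0. -1.] F [ 1.086  0.221 -4.051] gap 42.40054860949523 j [-0.353  0.593  0.857  0.     1.691 -1.926]
pan_top 0.7 [237.3, 151.0] [ 631.577 -137.803  102.   ]
pan_free 0.87 [237.4, 144.6] [ 628.151 -139.544   72.   ]
balance 0.85 [332.9, 146.7] [638.611  -7.464   0.   ]
```

View pics/w2.png

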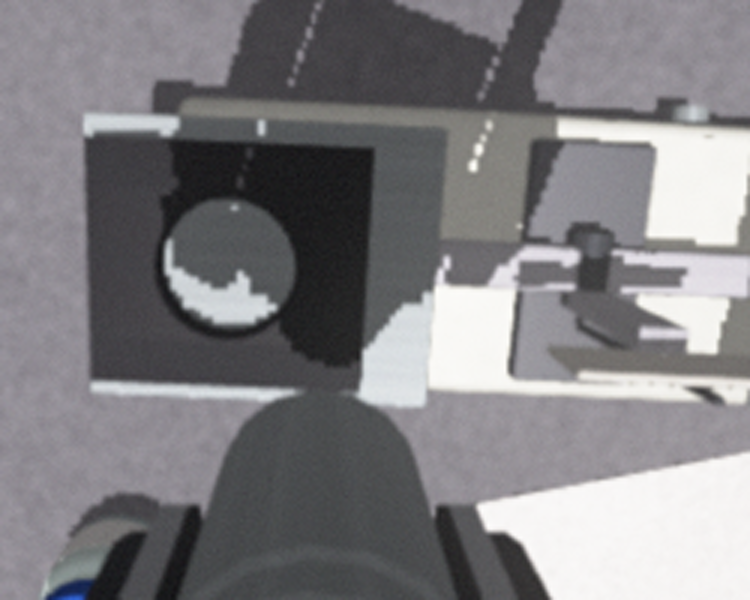

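The hole rim sits at crop (228,266), the plate corners at (85,135), (373,150), (360,390) and (92,380), and the plate is pushed to the pan's outer end.

Run:
```python
from h import *
f=optics.grab_frame("wrist")
P=lambda x,y,z: at_z(f,(150+x/3,60+y/3),z)
c=[P(*q,114) for q in((85,135),(373,150),(360,390),(92,380))]
print(np.array(c),np.mean(c,0)); 
for i in range(4): print(np.linalg.norm(c[i]-c[(i+1)%4]))
print("rim",P(228,266,114),[P(*q,114) for q in((157,266),(297,266),(228,193),(228,338))])
d=[P(*q,102) for q in((85,115),(447,128),(425,405),(92,391))]; print(np.array(d),np.mean(d,0))
go(625,-130,170,90)
print(cv2.cvtColor(f["image"],cv2.COLOR_RGB2GRAY)[148,195:255])
```

```text
[[ 584.396 -195.445  114.   ]
 [ 589.406 -100.586  114.   ]
 [ 671.489 -103.645  114.   ]
 [ 667.953 -198.763  114.   ]] [ 628.311 -149.61   114.   ]
94.99084609345303
82.14007934821458
95.18289659517575
83.62230664390884
rim [ 627.677 -149.292  114.   ] [array([ 627.645, -173.573,  114.   ]), array([ 627.669, -125.774,  114.   ]), array([ 603.336, -148.679,  114.   ]), array([ 652.736, -149.953,  114.   ])]
[[ 577.503 -198.235  102.   ]
 [ 581.896  -74.657  102.   ]
 [ 680.6    -78.738  102.   ]
 [ 675.395 -202.42   102.   ]] [ 628.849 -138.513  102.   ]
shift [-0.056 -0.18   0.438] turn [0.    0.    0.001]
[ 67  68  66  68  66  69  62  42  29  33  90 175 193 145 109  88  86  85
  87  87  85  87  85  84  86  88  85  84  85  87  87  83  87  85  87  85
  86  86  86  89  85  86  83  89  86  89  86  84  86  85  86  87  86  80
  45  28  28  31  31  25]
```

Run:
```python
from h import *
f=optics.grab_frame("wrist"); p=np.array(manip.state()["position"])
g=cv2.cvtColor(f["image"],cv2.COLOR_RGB2GRAY)
t=np.linspace(0,2*np.pi,721)
for zb in (30,33):
  for dx in(-3,0,3):
    q=np.array([proj(f,p+[dx+r*np.cos(a),r*np.sin(a),h]) for a in t[::20] for r,h in((19,-zb),(22,-zb+3))])
    print(zb,dx,"top row",q[:,1].min(),"cols",q[:,0].min(),q[:,0].max())
print(g[180:200,256],g[180:200,262]); print(g[205,215:300])
```

```text
30 -3 top row 185.71559488422835 cols 222.04189272563713 289.77748230292036
30 0 top row 190.32252234732255 cols 222.1952765971269 289.6089116504231
30 3 top row 194.88630818819402 cols 222.34818562871766 289.44094099463774
33 -3 top row 184.51437437714765 cols 222.56650424031315 289.2468499248279
33 0 top row 189.0524223586692 cols 222.71467773697623 289.0837601642456
33 3 top row 193.54878029032363 cols 222.86240889764562 288.9212335008404
[55 64 74 75 73 73 73 73 72 75 79 78 76 79 80 74 78 77 77 77] [37 41 57 73 74 73 73 72 73 80 93 94 81 80 78 82 78 79 83 76]
[140 148 152 152 145 143 143 138 141 137 139 136 135 113  88  76  77  78
  76  75  76  77  78  76  73  76  76  74  76  78  79  80  75  79  77  75
  73  75  77  76  73  77  74  72  75  76  78  74  78  77  79  80  80  81
  80  82  82  81  80  81  81  80  81  82  79  84  82  82  90 100 129 145
 149 150 147 148 141 141 142 146 145 146 147 148 145]
```

```bash
python3 -m jog '[[[-0.08,-0.08,0.15],[0,0,0],1],[[-0.158,-0.162,0.3],[0,0,0],1],[[-0.158,-0.162,0.45],[0,0,0],1],[[-0.158,-0.162,0.5],[0,0,0],1],[[-0.158,-0.162,0.5],[0,0,0],1],[[-0.158,-0.162,0.5],[0,0,0],1],[[-0.158,-0.162,0.5],[0,0,0],1],[[-0.158,-0.162,0.5],[0,0,0],1]]'
python3 -m jog '[[[0,0,0.02],[0,0,0],1],[[0,0,0.04],[0,0,0],1],[[0,0,0.06],[0,0,0],1],[[0,0,0.08],[0,0,0],1],[[0,0,0.09],[0,0,0],1],[[0,0,0.1],[0,0,0],1],[[0,0,0.1],[0,0,0],1],[[0,0,0.1],[0,0,0],1]]'
python3 - <<'E'
from h import *
st()
E
```

```text
time: 7.7
position: [629.0, -150.9, 157.9]
orientation: [0.707, 0.708, 0.0, 0.0]
force: [0.3, 0.3, -4.4]
finger_gap: 42.6
time: 8.7
position: [628.7, -150.6, 137.1]
orientation: [0.707, 0.708, 0.0, -0.0]
force: [-0.4, 2.6, -5.5]
finger_gap: 42.2
t 8.7 pos [ 628.684 -150.64   137.129] xdir 90.08 zz [-0.     0.001 -1.   ] F [-0.429  2.563 -5.475] gap 42.21250622916549 j [-0.418  0.622  1.152  0.     1.368 -1.99 ]
```

No upward force, and a light sideways push of +2.6 N in y. The canister has entered the hole and is touching its -y wall, so I'll ease it 1.2 mm to +y and lower further.

```bash
python3 -m jog '[[[0.006,0,0],[0,0,0],1],[[0.006,0,0.01],[0,0,0],1],[[0.006,0,0.015],[0,0,0],1],[[0.006,0,0.02],[0,0,0],1],[[0.006,0,0.025],[0,0,0],1],[[0.006,0,0.03],[0,0,0],1],[[0.006,0,0.03],[0,0,0],1],[[0.006,0,0.03],[0,0,0],1]]'
python3 - <<'E'
from h import *
f=optics.grab_frame("scene"); cv2.imwrite("pics/s2.png",cv2.cvtColor(cv2.resize(f["image"][130:290,170:400],None,fx=3,fy=3,interpolation=cv2.INTER_CUBIC),cv2.COLOR_RGB2BGR)); st()
E
```

```text
time: 9.7
position: [628.9, -149.7, 131.4]
orientation: [0.707, 0.708, 0.0, 0.0]
force: [0.3, -2.5, -2.2]
finger_gap: 42.7
t 9.75 pos [ 628.871 -149.688  131.37 ] xdir 90.07 zz [ 0. -0. -1.] F [ 1.005 -2.389 -1.57 ] gap 42.45557502842224 j [-0.416  0.627  1.161  0.     1.354 -1.989]
```

View pics/s2.png

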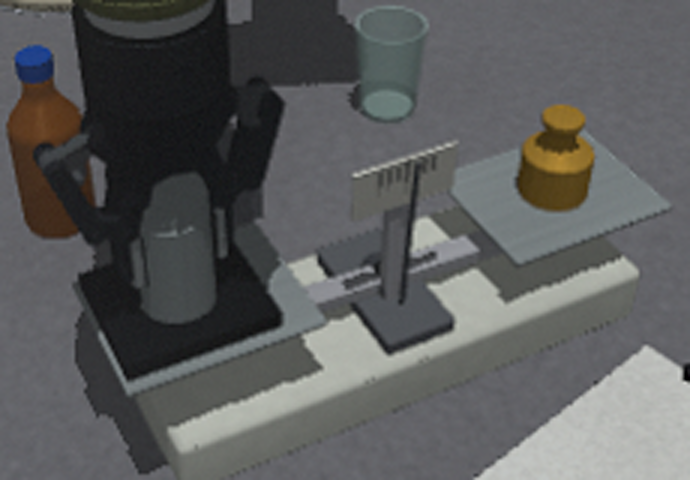

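The canister is in the hole and resting lightly on the steel, with the pan taking about 2.5 N. I'll release and lift away.

```bash
python3 -m jog '[[[-0.002,0,0.005],[0,0,0],1],[[-0.002,0,0.01],[0,0,0],1],[[-0.002,0,0.01],[0,0,0],0],[[-0.002,0,0.01],[0,0,0],-0.5],[[-0.002,0,0.01],[0,0,0],-0.8],[[-0.002,0,0.01],[0,0,0],-0.8],[[-0.002,0,-0.1],[0,0,0],-0.8],[[-0.002,0,-0.3],[0,0,0],-0.8]]'
python3 -m jog '[[[0,0,-0.3],[0,0,0],-0.8],[[0,-0.2,-0.4],[0,0,0],-0.8],[[0,-0.4,-0.4],[0,0,0],-0.8],[[0,-0.6,-0.4],[0,0,0],-0.8],[[0,-0.6,-0.4],[0,0,0],-0.8],[[0,-0.6,-0.4],[0,0,0],-0.8],[[0,-0.6,-0.4],[0,0,0],-0.8],[[0,-0.6,-0.4],[0,0,0],-0.8]]'
python3 - <<'E'
from h import *
f=optics.grab_frame("scene"); cv2.imwrite("pics/s3.png",cv2.cvtColor(cv2.resize(f["image"][130:290,170:400],None,fx=3,fy=3,interpolation=cv2.INTER_CUBIC),cv2.COLOR_RGB2BGR)); st()
E
```

```text
time: 10.75
position: [628.2, -149.9, 190.8]
orientation: [0.707, 0.707, -0.001, -0.002]
force: [0.1, 0.3, 0.8]
finger_gap: 77.0
time: 11.75
position: [509.3, -150.3, 270.9]
orientation: [0.707, 0.708, -0.0, -0.0]
force: [0.0, 0.5, -0.4]
finger_gap: 76.9
t 11.8 pos [ 509.217 -150.215  271.005] xdir 90.09 zz [-0.  0. -1.] F [0.48  0.559 0.126] gap 76.84325643665409 j [-0.51   0.321  1.273 -0.     1.548 -2.082]
```

View pics/s3.png

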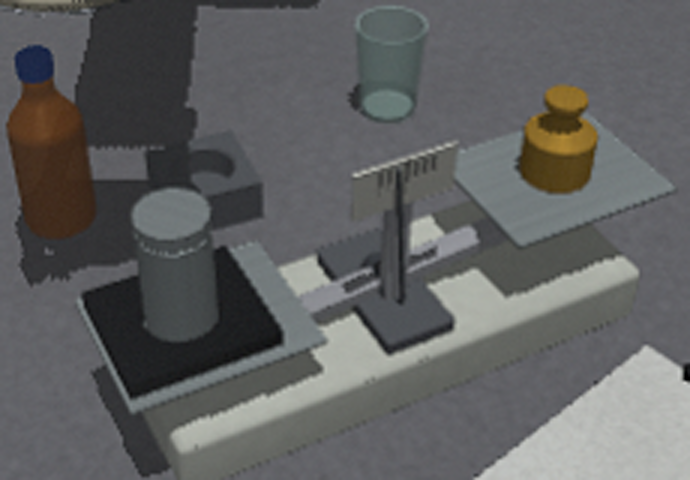

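```bash
python3 -m jog '[[[0,0,0],[0,0,0],-0.8],[[0,0,0],[0,0,0],-0.8],[[0,0,0],[0,0,0],-0.8],[[0,0,0],[0,0,0],-0.8],[[0,0,0],[0,0,0],-0.8],[[0,0,0],[0,0,0],-0.8],[[0,0,0],[0,0,0],-0.8],[[0,0,0],[0,0,0],-0.8]]'
python3 - <<'E'
from h import *
f=optics.grab_frame("scene"); cv2.imwrite("pics/s4.png",cv2.cvtColor(cv2.resize(f["image"][140:290,190:400],None,fx=3.8,fy=3.8,interpolation=cv2.INTER_CUBIC),cv2.COLOR_RGB2BGR))
a=cv2.imread("pics/scene.png"); g=lambda i:cv2.cvtColor(i,cv2.COLOR_BGR2GRAY)
b=cv2.cvtColor(f["image"],cv2.COLOR_RGB2BGR)
for n,(r0,r1,c0,c1) in dict(brass=(165,202,338,372)).items():
  m=cv2.matchTemplate(b[140:220,320:400],a[r0:r1,c0:c1],cv2.TM_CCOEFF_NORMED); print(n,cv2.minMaxLoc(m)[1::2],"from",(c0-320,r0-140))
for z in(82,92,102): print("brass base predicted",z,proj(f,(641,120,z)))
for d in finder.pinpoint("pan_ref","scene")[:1]: print(d)
E
```

```text
time: 12.8
position: [508.8, -150.2, 271.3]
orientation: [0.707, 0.708, 0.0, -0.0]
force: [0.6, -0.9, 0.6]
finger_gap: 76.9
brass (0.9719431400299072, (19, 17)) from (18, 25)
brass base predicted 82 [353.198 195.899]
brass base predicted 92 [353.815 192.087]
brass base predicted 102 [354.442 188.216]
{'at': [352.0, 200.1], 'conf': 0.75}
```

View pics/s4.png

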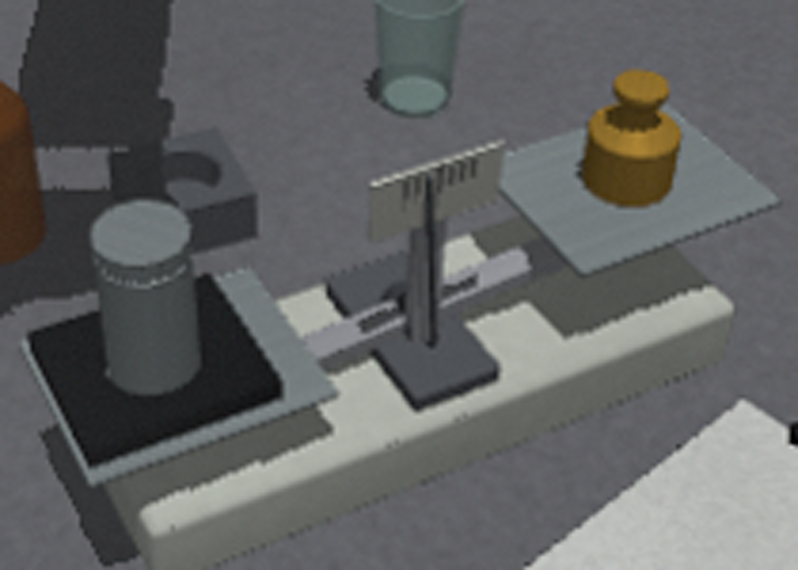

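The brass weight rose 8 px, which is 20 mm of full travel, so A's pan is at the bottom stop and A is too heavy. A goes to the storage block.

```bash
python3 -m jog '[[[0,0.3,0.1],[0,0,0],-0.8],[[0,0.6,0.2],[0,0,0],-0.8],[[0,0.6,0.35],[0,0,0],-0.8],[[0,0.6,0.6],[0,0,0],-0.8],[[0,0.6,0.76],[0,0,0],-0.8],[[0,0.6,0.785],[0,0,0],-0.8],[[0,0.6,0.785],[0,0,0],-0.8],[[0,0.6,0.785],[0,0,0],1]]' 80
python3 -m jog '[[[0,0,0],[0,0,0],1],[[0,0,0],[0,0,0],1],[[0,0,0],[0,0,0],1],[[0,0,0],[0,0,0],1],[[0,0,0],[0,0,0],1],[[0,0,-0.05],[0,0,0],1],[[0,0,-0.15],[0,0,0],1],[[0,0,-0.25],[0,0,0],1]]' 80
python3 -m jog '[[[0,0,-0.1],[0,0,0],1],[[0,0,-0.3],[0,0,0],1],[[0,-0.3,-0.4],[0,0,0],1],[[0.2,-0.5,-0.4],[0,0,0],1],[[0.3,-0.7,-0.4],[0,0,0],1],[[0.4,-0.8,-0.4],[0,0,0],1],[[0.4,-0.8,-0.4],[0,0,0],1],[[0.4,-0.8,-0.4],[0,0,0],1]]'
python3 - <<'E'
from h import *
f=optics.grab_frame("wrist"); cv2.imwrite("pics/w3.png",cv2.cvtColor(cv2.resize(f["image"],None,fx=1.5,fy=1.5,interpolation=cv2.INTER_CUBIC),cv2.COLOR_RGB2BGR)); st()
for d in finder.pinpoint("block","wrist")[:2]: print(d,at_z(f,d["at"],0))
go(438,-51,110,90); print(proj(f,(438,-51,35)))
E
```

```text
time: 13.9
position: [629.5, -150.4, 116.1]
orientation: [0.707, 0.708, 0.001, 0.001]
force: [-0.7, 0.4, 0.9]
finger_gap: 60.3
time: 14.9
position: [628.5, -150.0, 164.9]
orientation: [0.707, 0.708, -0.0, -0.0]
force: [-0.9, -0.2, -3.2]
finger_gap: 42.7
time: 15.9
position: [469.1, -70.6, 244.6]
orientation: [0.707, 0.708, 0.0, 0.0]
force: [-0.0, 0.0, -4.2]
finger_gap: 42.4
t 15.95 pos [469.21  -70.78  244.395] xdir 90.05 zz [ 0. -0. -1.] F [-0.304 -0.586 -4.736] gap 42.54415034041924 j [-0.4    0.237  1.471 -0.     1.433 -1.972]
{'at': [277.0, 139.3], 'conf': 0.83} [435.735 -41.829   0.   ]
shift [ 0.099 -0.156  0.671] turn [-0.  0.  0.]
[271.69  143.761]
```

View pics/w3.png

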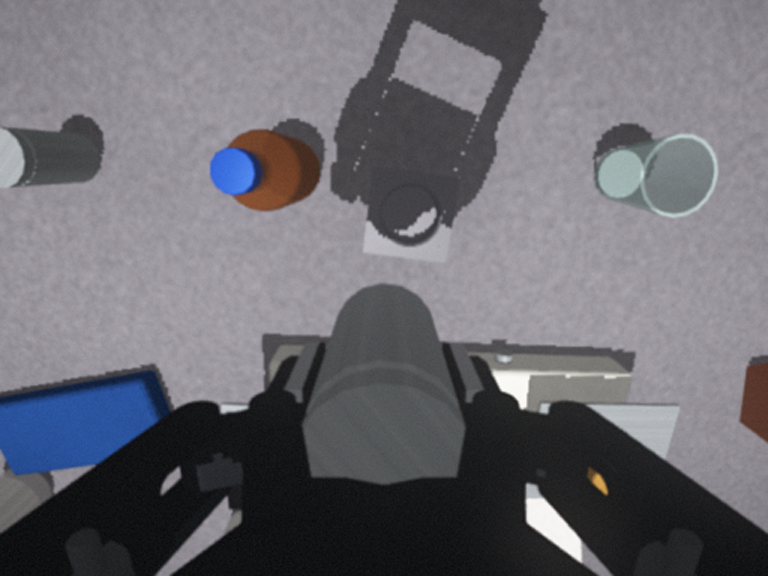

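Run:
```python
from h import *
f=optics.grab_frame("wrist"); c=f["image"][105:185,230:320]
g=cv2.resize(c,None,fx=7,fy=7,interpolation=cv2.INTER_CUBIC); g=(255*(g/255.)**0.45).astype(np.uint8)
cv2.imwrite("pics/w4.png",cv2.cvtColor(g,cv2.COLOR_RGB2BGR))
```

```text
(no output)
```

View pics/w4.png

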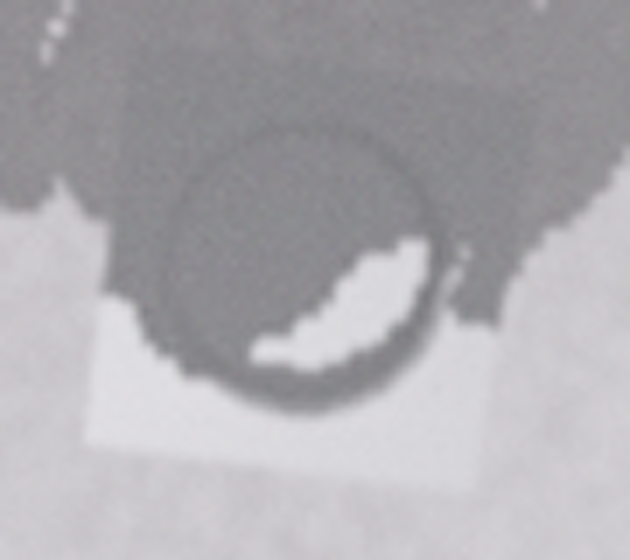

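Run:
```python
from h import *
f=optics.grab_frame("wrist")
P=lambda x,y,z=35: at_z(f,(230+x/7-.43,105+y/7-.43),z)
print(P(308,265)); c=np.array([P(*q) for q in((85,443),(475,490),(530,95),(130,50))]); print(c,c.mean(0),[np.linalg.norm(c[i]-c[(i+1)%4]) for i in range(4)])
print([P(*q) for q in((160,265),(458,265),(308,118),(308,412))])
go(*P(308,265)[:2],80,90)
```

```text
[436.19  -48.756  35.   ]
[[468.485 -88.94   35.   ]
 [477.213 -17.288  35.   ]
 [406.497 -10.375  35.   ]
 [399.066 -80.269  35.   ]] [437.815 -49.218  35.   ] [np.float64(72.18117585986906), np.float64(71.05305241270946), np.float64(70.28731393187819), np.float64(69.95926620480832)]
[array([436.213, -75.154,  35.   ]), array([436.121, -21.955,  35.   ]), array([410.589, -49.174,  35.   ]), array([462.739, -48.306,  35.   ])]
shift [ 0.11  -0.164  0.821] turn [-0. -0.  0.]
```

```bash
python3 -m jog '[[[0.109,-0.162,0.2],[0,0,0],1],[[0.109,-0.162,0.45],[0,0,0],1],[[0.109,-0.162,0.7],[0,0,0],1],[[0.109,-0.162,0.8],[0,0,0],1],[[0.109,-0.162,0.85],[0,0,0],1],[[0.109,-0.162,0.88],[0,0,0],1],[[0.109,-0.162,0.91],[0,0,0],1],[[0.109,-0.162,0.925],[0,0,0],1]]'
python3 -m jog '[[[0,0,0],[0,0,0],1],[[0,0,0],[0,0,0],1],[[0,0,0],[0,0,0],1],[[0,0,0],[0,0,0],1],[[0,0,0],[0,0,0],1],[[0,0,0],[0,0,0],1],[[0,0,0],[0,0,0],1],[[0,0,0],[0,0,0],1]]'
```

```text
time: 17.1
position: [436.5, -48.6, 59.4]
orientation: [0.707, 0.708, 0.0, 0.0]
force: [-0.4, 0.3, -3.5]
finger_gap: 42.3
time: 18.1
position: [436.3, -48.5, 59.3]
orientation: [0.707, 0.708, -0.0, -0.0]
force: [0.1, 0.5, -3.8]
finger_gap: 42.4
```

```bash
python3 -m jog '[[[0,0,0.03],[0,0,0],1],[[0,0,0.06],[0,0,0],1],[[0,0,0.078],[0,0,0],1],[[0,0,0.082],[0,0,0],1],[[0,0,0.082],[0,0,0],1],[[0,0,0.082],[0,0,0],0],[[0,0,0.082],[0,0,0],-0.5],[[0,0,0.082],[0,0,0],-0.5]]'
python3 -m jog '[[[0,0,0],[0,0,0],-0.5],[[0,0,-0.1],[0,0,0],-0.5],[[0,0,-0.4],[0,0,0],-0.5],[[0,0,-0.7],[0,0,0],-1],[[-0.3,0,-0.9],[0,0,0],-1],[[-0.6,0,-0.9],[0,0,0],-1],[[-0.9,0,-0.9],[0,0,0],-1],[[-0.9,0,-0.9],[0,0,0],-1]]'
python3 - <<'E'
from h import *
f=optics.grab_frame("wrist"); save(f,"w5.png"); st()
for d in finder.pinpoint("canister_b_mid","wrist")[:3]: print(d,at_z(f,d["at"],45),at_z(f,d["at"],55))
E
```

```text
time: 19.1
position: [436.5, -48.6, 42.9]
orientation: [0.707, 0.708, 0.0, 0.0]
force: [-0.6, -0.8, -0.2]
finger_gap: 63.6
time: 20.1
position: [436.1, -232.0, 222.4]
orientation: [0.708, 0.706, -0.0, -0.0]
force: [-0.2, 1.2, -0.6]
finger_gap: 85.7
t 20.15 pos [ 436.152 -230.185  222.332] xdir 89.9 zz [-0.001  0.001 -1.   ] F [-0.332  0.52  -0.061] gap 85.4028269645663 j [-0.726  0.289  1.465  0.     1.389 -2.295]
{'at': [151.4, 133.8], 'conf': 0.86} [ 389.179 -350.639   45.   ] [ 388.474 -346.925   55.   ]
{'at': [396.8, 167.2], 'conf': 0.58} [428.585 -65.647  45.   ] [426.646 -70.853  55.   ]
```

View pics/w5.png

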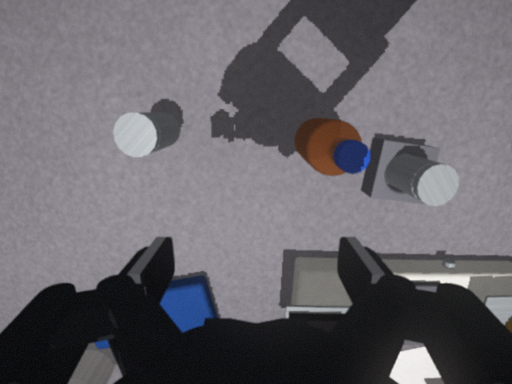

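A is standing in the block at (415,175). B's lid is at (135,134).

Run:
```python
from h import *
f=optics.grab_frame("wrist"); st()
print("B lid",at_z(f,(135,134),90),"A lid in block",at_z(f,(437.5,185),100),at_z(f,(437.5,185),115))
go(388,-350.5,33,90)
```

```text
t 20.25 pos [ 436.327 -227.826  222.607] xdir 90.07 zz [-0.001  0.001 -1.   ] F [-0.01  -0.592 -0.363] gap 85.43148688727368 j [-0.722  0.287  1.467  0.     1.389 -2.295]
B lid [ 386.364 -347.068   90.   ] A lid in block [435.493 -45.648 100.   ] [431.597 -56.048 115.   ]
shift [-0.614 -0.242  0.948] turn [-0. -0.  0.]
```

```bash
python3 -m jog '[[[-0.2,-0.08,0],[0,0,0],-1],[[-0.4,-0.16,0.05],[0,0,0],-1],[[-0.603,-0.245,0.15],[0,0,0],-1],[[-0.603,-0.245,0.35],[0,0,0],-1],[[-0.603,-0.245,0.6],[0,0,0],-1],[[-0.603,-0.245,0.85],[0,0,0],-1],[[-0.603,-0.245,0.948],[0,0,0],-1],[[-0.603,-0.245,0.948],[0,0,0],1]]' 80
python3 -m jog '[[[0,0,0],[0,0,0],1],[[0,0,0],[0,0,0],1],[[0,0,0],[0,0,0],1],[[0,0,0],[0,0,0],1],[[0,0,0],[0,0,0],1],[[0,0,-0.1],[0,0,0],1],[[0,0,-0.3],[0,0,0],1],[[0,0,-0.6],[0,0,0],1]]' 80
python3 -m jog '[[[0,0,-0.3],[0,0,0],1],[[0,0,-0.53],[0,0,0],1],[[0.2,0.2,-0.53],[0,0,0],1],[[0.4,0.4,-0.53],[0,0,0],1],[[0.6,0.6,-0.53],[0,0,0],1],[[0.7,0.8,-0.53],[0,0,0],1],[[0.8,1,-0.53],[0,0,0],1],[[0.8,1,-0.53],[0,0,0],1]]'
python3 - <<'E'
from h import *
st(); go(660,-150,260,90)
E
```

```text
time: 21.25
position: [387.8, -347.4, 32.5]
orientation: [0.706, 0.708, 0.0, -0.001]
force: [0.0, -0.0, 0.7]
finger_gap: 69.7
time: 22.25
position: [387.1, -348.3, 154.1]
orientation: [0.707, 0.708, 0.0, -0.001]
force: [0.9, -2.5, -3.3]
finger_gap: 42.6
time: 23.25
position: [588.9, -186.9, 258.8]
orientation: [0.705, 0.709, 0.0, -0.0]
force: [0.4, 0.8, -3.4]
finger_gap: 42.5
t 23.25 pos [ 588.907 -186.892  258.828] xdir 90.26 zz [-0.     0.001 -1.   ] F [ 0.381  0.835 -3.366] gap 42.45277078282817 j [-0.499  0.488  1.041  0.     1.613 -2.074]
shift [ 0.183  0.356 -0.006] turn [-0.    -0.     0.001]
```

```bash
python3 -m jog '[[[0.09,0.1,0.05],[0,0,0],1],[[0.183,0.2,0.1],[0,0,0],1],[[0.183,0.2,0.25],[0,0,0],1],[[0.183,0.2,0.4],[0,0,0],1],[[0.183,0.2,0.5],[0,0,0],1],[[0.183,0.2,0.5],[0,0,0],1],[[0.183,0.2,0.5],[0,0,0],1],[[0.183,0.2,0.5],[0,0,0],1]]'
python3 - <<'E'
from h import *
st(); go(628.7,-150.2,158,90)
f=optics.grab_frame("wrist"); E=f["image"]; p=np.array(manip.state()["position"])
g=cv2.cvtColor(E,cv2.COLOR_RGB2GRAY); print(g[178:200,250],g[178:200,262])
E
```

```text
time: 24.25
position: [627.6, -152.5, 160.6]
orientation: [0.707, 0.707, 0.0, 0.001]
force: [0.3, 0.5, -2.9]
finger_gap: 42.5
t 24.25 pos [ 627.625 -152.548  160.644] xdir 90.06 zz [ 0.002 -0.001 -1.   ] F [ 0.27   0.456 -2.892] gap 42.45048582063604 j [-0.421  0.601  1.123 -0.     1.416 -1.993]
shift [0.012 0.005 0.013] turn [0.001 0.    0.   ]
[ 29  29  21  33  58  89  97 100  93  92  90  86  84  87  88  83  85  88
  91  88  86  90] [ 29  26  53  81 102 103 104 100  95  91  91  87  89  88  89  89  88  89
  87  87  89  86]
```

Run:
```python
from h import *
f=optics.grab_frame("wrist"); st()
a=cv2.cvtColor(cv2.imread("pics/w3.png"),cv2.COLOR_BGR2RGB); a=cv2.resize(a,(512,384),interpolation=cv2.INTER_AREA)
g=np.hstack([i[120:260,200:310] for i in(a,f["image"])]); g=cv2.resize(g,None,fx=3.6,fy=3.6,interpolation=cv2.INTER_CUBIC); g=(255*(g/255.)**0.5).astype(np.uint8)
cv2.imwrite("pics/w6.png",cv2.cvtColor(g,cv2.COLOR_RGB2BGR))
```

```text
t 24.35 pos [ 627.534 -152.413  160.152] xdir 90.07 zz [ 0.001 -0.001 -1.   ] F [ 0.058 -0.291 -3.003] gap 42.60500078860379 j [-0.421  0.601  1.123 -0.     1.416 -1.993]
```

View pics/w6.png

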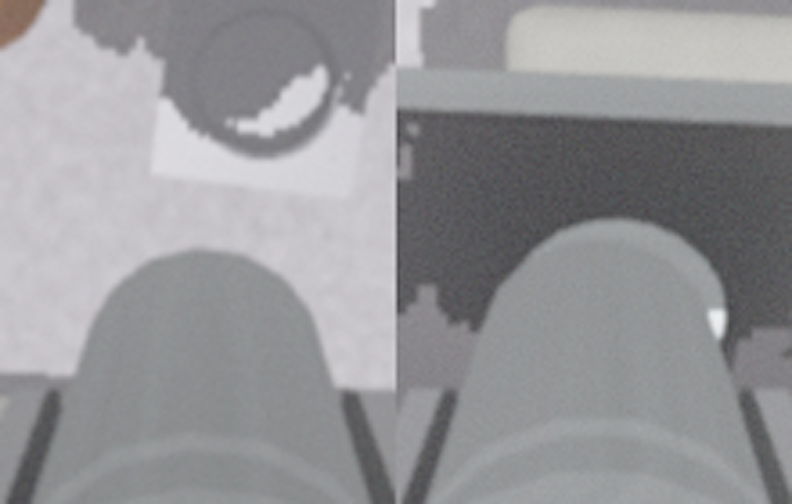

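The picture shows B sitting about 2 mm nearer the robot in the grip than A did (edge 3.5 rows higher), so I'll shift the tool by that amount.

```bash
python3 -m jog '[[[0.011,0.016,0],[0,0,0],1],[[0.011,0.016,0.02],[0,0,0],1],[[0.011,0.016,0.04],[0,0,0],1],[[0.011,0.016,0.06],[0,0,0],1],[[0.011,0.016,0.08],[0,0,0],1],[[0.011,0.016,0.1],[0,0,0],1],[[0.011,0.016,0.11],[0,0,0],1],[[0.011,0.016,0.11],[0,0,0],1]]'
python3 - <<'E'
from h import *
st()
E
```

```text
time: 25.35
position: [630.6, -150.1, 137.3]
orientation: [0.707, 0.708, 0.0, 0.0]
force: [-0.2, -0.6, -2.2]
finger_gap: 42.9
t 25.35 pos [ 630.606 -150.09   137.313] xdir 90.07 zz [ 0. -0. -1.] F [-0.154 -0.584 -2.19 ] gap 42.869651392963604 j [-0.416  0.625  1.147  0.     1.37  -1.988]
```

```bash
python3 -m jog '[[[0,0,0.01],[0,0,0],1],[[0,0,0.02],[0,0,0],1],[[0,0,0.03],[0,0,0],1],[[0,0,0.03],[0,0,0],1],[[0,0,0.03],[0,0,0],1],[[0,0,0.03],[0,0,0],1],[[0,0,0.03],[0,0,0],1],[[0,0,0.03],[0,0,0],1]]'
python3 - <<'E'
from h import *
st(); F=[manip.state()["force"]]
f=optics.grab_frame("scene"); b=cv2.cvtColor(f["image"],cv2.COLOR_RGB2BGR); a=cv2.imread("pics/scene.png")
m=cv2.matchTemplate(b[140:220,320:400],a[165:202,338:372],cv2.TM_CCOEFF_NORMED); print(cv2.minMaxLoc(m)[1::2],"from (18,25)")
E
```

```text
time: 26.35
position: [630.7, -150.1, 131.4]
orientation: [0.707, 0.708, 0.0, 0.0]
force: [-0.8, -0.8, 0.6]
finger_gap: 42.3
t 26.35 pos [ 630.68  -150.101  131.385] xdir 90.07 zz [ 0. -0. -1.] F [-0.824 -0.845  0.632] gap 42.28528336929834 j [-0.416  0.63   1.154  0.     1.357 -1.988]
(0.9642952680587769, (18, 23)) from (18,25)
```

The brass weight rose only about 2 px, so B is on the steel. If it lay on the plate the rise would be about 6 px. I'll lower it near level and release.

```bash
python3 -m jog '[[[0,0,0.01],[0,0,0],1],[[0,0,0.02],[0,0,0],1],[[0,0,0.028],[0,0,0],1],[[0,0,0.028],[0,0,0],1],[[0,0,0.028],[0,0,0],0],[[0,0,0.028],[0,0,0],-0.6],[[0,0,0.028],[0,0,0],-0.8],[[0,0,0.028],[0,0,0],-0.8]]'
python3 -m jog '[[[0,0,-0.02],[0,0,0],-0.8],[[0,0,-0.2],[0,0,0],-0.8],[[0,0,-0.4],[0,0,0],-0.8],[[0,-0.1,-0.65],[0,0,0],-0.8],[[0,-0.4,-0.7],[0,0,0],-0.8],[[0,-0.7,-0.7],[0,0,0],-0.8],[[0,-0.8,-0.7],[0,0,0],-0.8],[[0,-0.8,-0.7],[0,0,0],-0.8]]'
python3 -m jog '[[[0,0,0],[0,0,0],-0.8],[[0,0,0],[0,0,0],-0.8],[[0,0,0],[0,0,0],-0.8],[[0,0,0],[0,0,0],-0.8],[[0,0,0],[0,0,0],-0.8],[[0,0,0],[0,0,0],-0.8],[[0,0,0],[0,0,0],-0.8],[[0,0,0],[0,0,0],-0.8]]'
python3 -m jog '[[[0,0,0],[0,0,0],-0.8],[[0,0,0],[0,0,0],-0.8],[[0,0,0],[0,0,0],-0.8],[[0,0,0],[0,0,0],-0.8],[[0,0,0],[0,0,0],-0.8],[[0,0,0],[0,0,0],-0.8],[[0,0,0],[0,0,0],-0.8],[[0,0,0],[0,0,0],-0.8]]'
python3 - <<'E'
from h import *
f=optics.grab_frame("scene"); b=cv2.cvtColor(f["image"],cv2.COLOR_RGB2BGR); a=cv2.imread("pics/scene.png")
m=cv2.matchTemplate(b[140:220,320:400],a[165:202,338:372],cv2.TM_CCOEFF_NORMED); print(cv2.minMaxLoc(m)[1::2],"from (18,25)")
cv2.imwrite("pics/s5.png",cv2.resize(b[110:290,170:400],None,fx=3.3,fy=3.3,interpolation=cv2.INTER_CUBIC)); st()
E
```

```text
time: 27.4
position: [630.6, -149.9, 125.7]
orientation: [0.707, 0.708, 0.0, -0.0]
force: [0.5, -0.4, 0.5]
finger_gap: 77.2
time: 28.4
position: [469.9, -150.3, 266.7]
orientation: [0.707, 0.707, 0.0, 0.001]
force: [0.4, -0.1, 1.1]
finger_gap: 77.1
time: 29.4
position: [470.6, -150.3, 265.7]
orientation: [0.707, 0.708, 0.0, 0.0]
force: [-0.3, -0.9, -0.4]
finger_gap: 76.8
time: 30.4
position: [470.6, -150.3, 265.7]
orientation: [0.707, 0.708, -0.0, -0.0]
force: [-0.6, 0.2, 0.7]
finger_gap: 76.7
(0.9835055470466614, (19, 21)) from (18,25)
t 30.45 pos [ 470.588 -150.28   265.735] xdir 90.07 zz [ 0. -0. -1.] F [ 0.355 -0.16   0.718] gap 76.99994557989476 j [-0.549  0.257  1.38  -0.     1.504 -2.121]
```

View pics/s5.png

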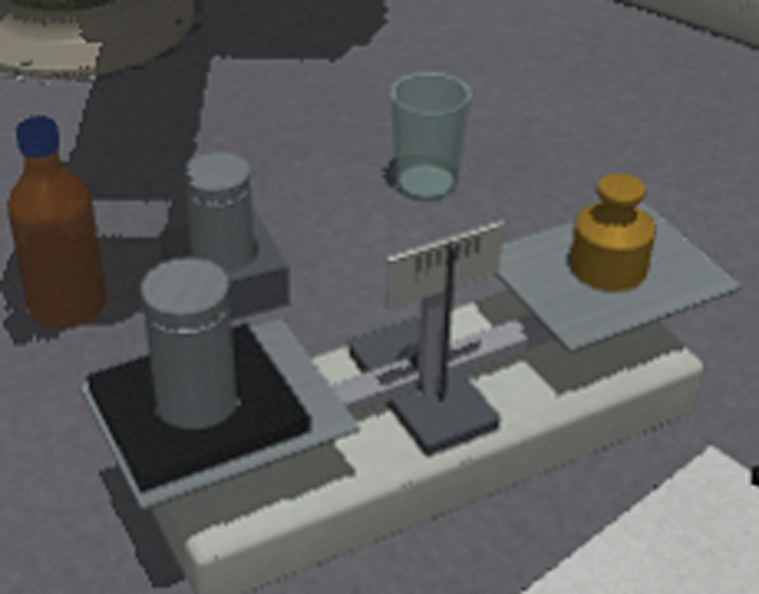

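The needle is mid-scale and the brass weight rose 4 px, half of the 8 px full travel, so the beam is level. B is upright in the recess and A upright in the block at (220,240). One last numeric check for drift and for A's lid height, then I'll hand in.

```bash
python3 -m jog '[[[0,0,0],[0,0,0],-0.8],[[0,0,0],[0,0,0],-0.8],[[0,0,0],[0,0,0],-0.8],[[0,0,0],[0,0,0],-0.8],[[0,0,0],[0,0,0],-0.8],[[0,0,0],[0,0,0],-0.8],[[0,0,0],[0,0,0],-0.8],[[0,0,0],[0,0,0],-0.8]]'
python3 - <<'E'
from h import *
f=optics.grab_frame("scene"); b=cv2.cvtColor(f["image"],cv2.COLOR_RGB2BGR); a=cv2.imread("pics/scene.png")
k=4; up=lambda i:cv2.resize(i,None,fx=k,fy=k,interpolation=cv2.INTER_CUBIC)
m=cv2.matchTemplate(up(b[140:220,320:400]),up(a[165:202,338:372]),cv2.TM_CCOEFF_NORMED); l=cv2.minMaxLoc(m)[3]; print("brass row shift px",25-l[1]/k,"(level: ~4)")
print("A lid expect",proj(f,(436.5,-48.7,100)),"if 25 higher",proj(f,(436.5,-48.7,125)),"seen",170+220/3.3,110+171/3.3)
print("B lid expect",proj(f,(628.5,-150.2,182)),"on plate",proj(f,(628.5,-150.2,194)),"seen",170+186/3.3,110+286/3.3)
for q in("beaker","bottle"):
  d=finder.pinpoint(q,"scene")[0]; print(q,d["at"],at_z(f,d["at"],0))
E
```

```text
time: 31.45
position: [470.6, -150.3, 265.7]
orientation: [0.707, 0.708, -0.0, -0.0]
force: [-1.2, -0.1, -0.5]
finger_gap: 76.8
brass row shift px 4.0 (level: ~4)
A lid expect [234.956 162.028] if 25 higher [234.234 152.542] seen 236.66666666666669 161.8181818181818
B lid expect [225.104 196.407] on plate [224.523 190.75 ] seen 226.36363636363637 196.66666666666669
beaker [299.1, 162.3] [387.43  153.405   0.   ]
bottle [192.4, 205.3] [ 412.751 -153.472    0.   ]
```

```bash
python3 -c "
from cell import manip; print(manip.job_done())"
```

```text
the job is handed in; nothing more can be done
None
```

The job is done and handed in at about 31 s on the robot's clock. Canister B matches the reference and is seated in the recess with the beam level; canister A was too heavy and stands in the storage block.

- **Weighing A:** I felt it into the recess with a light touch and let go. The reference pan rose its full 20 mm, so A was too heavy, and I moved it to the block's pocket.
- **Weighing B:** I seated it in the recess and let go. The brass weight's image shift settled at 4.0 px, half of the 8 px full travel, and did not change over the last second.
- **Seating:** The lid heights seen for A and B fit "fully down" to within 2 px. The pan never took more than about 4 N in any reading I took, though force is only reported at the end of each one-second move.
- **Bystanders:** My last network fix put the beaker and bottle 10–15 mm from the first one. In the pictures neither looked moved: the bottle's cap stayed within about 1 px, and the beaker stood where it was by eye. I take the difference to be network scatter.

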